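Extend the telescopic inspection mirror and hold it out

ROBOT

A 6-joint arm with a two-finger parallel gripper is mounted at the origin on a cart in front of the work surface, level with it; the furniture and walls round the work are solid. World frame = base frame: x ahead of the robot, y to its left, z up, the work surface at z = 0. Lengths are in m, angles in rad, forces in N, time in s.
With the tool pointing down it reaches from about 0.425 to 0.95 m from the base axis. Payload 3.5 kg.
Tool frame: the origin (TCP) lies midway between the tips of the shut fingers; the grasp point (between the pads) lies 19 mm behind it; z points along the fingers, y is the line along which they close (so a half turn about z gives the same grasp; the last joint's range is limited). The gripper opens to 85 mm and grips with 20 to 120 N. Pads are 22 mm wide; open, the fingers measure 114 mm over their backs; the gripper's body (76 mm by 85 mm) begins 54 mm behind the grasp point. The pads swing forward as they close: fully open they stand 13 mm farther back than shut.
Start: joints at [1.118, 0.286, 1.577, -0, 1.279, -0.15], TCP at [0.201, 0.644, 0.231] pointing down, gripper open.
Joint ranges: [-2.77, 2.77], [-0.9, 2.22], [0.21, 2.48], [-1.53, 4.67], [0.24, 2.81], [-2.84, 2.84]. Speed limits (rad/s): [2.79, 2.79, 3.14, 3.14, 3.14, 3.14].

INTERFACE

Orientations are given as a unit quaternion [x, y, z, w].
In Python, from plant import ctrl gives the robot as it stands.
- The arm moves only by the tool send_rows, never from a script. Its argument "series" is a list that holds one entry, the list of rows, each a list of 7 numbers: the shift along the tool's x, y, z in cm, then the turn, a rotation vector about the tool's x, y, z in rad, then the opening, from -1 (shut) to 1 (fully open). In form: [[[x, y, z, rx, ry, rz, jaw], ...]]. A call has 1 to 10 rows; each row shifts and turns the commanded pose from where the row before left it, along the tool's axes as they then stand; what a row does not reach is not made up. A row lasts 1/8 s, in which the tool goes at most 62.5 mm and 10.7 degrees, less where a joint would pass 70% of its speed; a pose out of reach is approached as far as the arm can. A call is refused whole if a number of a shift passes 6.25 or a number of a turn 0.188, either way. A call with a gripper value outside its range is refused whole. The fingers move at their own pace and stop on an object; "force" is the grip in N (left out, the last holds). Time passes only in rows, so rows that do not move let the fingers close. It gives the time, the measured TCP pose, the force, the opening and the grip force at its end, in the units of the state.
- ctrl.get_state(): the state, without advancing time (a new reading comes with each control period).
- ctrl.read_camera(name): name is "scene" or "top"; returns a dict with "img" (384x512x3 uint8, red, green, blue), "fx", "fy", "cx", "cy" (pixels), "k1" (the pictures are not rectified: a ray, as slopes to the right and down, at radius r is drawn at 1 + k1 r^2 times it, then the intrinsics apply), "R" (3x3) and "t" (3): a world point X has camera coordinates R X + t. Camera axes: x right, y down, z forward; pixel columns grow to the right and rows downward; lengths in m; the calibration is good to about 2 mm. A picture is of the moment at which its call begins. There is no depth.
- ctrl.sign_off(): hands the job in; it is judged then, once.
The state is a dict: "time": time; "qpos": joint angles; "dq": joint speeds; "joint_efforts": joint torques, N m; "eef_pos": TCP position; "tcp_rot": TCP orientation; "contact_force": force on the tool from outside, world axes, zero at the start; "wrist_torque": the same for the moment, N m; "opening": opening from 0.0 (shut) to 1.0 (fully open); "finger_force": force on a finger pad.
Only numpy, scipy, OpenCV 4.12 (cv2) and the standard library are available. Lean on these libraries where they do the work, as an engineer would, in place of code of your own. Each camera call takes 0.05 s, during which the arm holds its last target. There are 200 camera calls.

TASK

A telescopic inspection mirror is clamped in the bench stand with its tube pushed in and locked. Press the red release button all the way down until the rod pops out a little, then take the blue grip with the fingers and pull the telescope straight out, past its first stop, to its second and last stop. It springs back if let go, so the program finishes while still gripping the blue grip and holding the telescope fully extended; do not touch the mirror head, and leave the jar and the spanner beside the stand where they are.

Things in the scene. Friction and masses are not known exactly. Their poses are not given: they have to be found in the camera images.
- mirror_stand: Grey base plate (150 x 70 x 10 mm), fixed, with two aluminium clamp posts that hold the mirror's black handle tube (32 mm diameter, 160 mm long, level, axis 75 mm above the table). Origin on the table right below the red button; z up; the telescope pulls out along its -x, roughly towards the robot.
- button_top (a point): Centre of the top face of the red release button (18 mm diameter) when not pressed, 102 mm above the table on top of the black tube. The button goes straight down; keep fingers closed to press it.
- release_button (a joint): Travel of the red button, 0 up, 0.007 m fully down. It is sprung: about 1 N to start, 4 N fully down, and comes back up. From about 5 mm down it frees the rod, which then pops out about 20 mm by its own spring in well under a second and stays unlocked after the button is let go.
- grip_center (a point): Centre of the blue ribbed grip, a block on the rod 30 mm along the telescope, 22 mm wide across it, 26 mm high, its centre on the tube axis 75 mm above the table. Locked, it is 80 mm from the button along the stand's -x; free space under it and on both sides.
- pull_grip: The blue ribbed grip itself, 30 x 22 x 26 mm, origin at its centre, axes as the stand's. It slides with the rod and cannot turn.
- inner_rod (a joint): How far the thin steel rod (with the grip and mirror) is out of the middle tube: 0 locked in, about 0.02 after it has popped out, 0.045 at the first stop. A soft spring (60 N/m, at rest at 0.022) pulls it back, about 1.5 N at the first stop.
- middle_tube (a joint): How far the aluminium middle tube is out of the black handle: 0 in, 0.045 at the second stop. It has about 5 N of friction, so it comes only after the rod has reached the first stop, and stays where it is left. The second stop is rigid. Grip travel from locked to second stop is 90 mm in all.
- mirror_head: Round swivel mirror, 38 mm diameter, at the free end of the rod; origin at its ball joint, 42 mm from the grip's centre along the stand's -x, the disc reaching 40 mm farther. Fragile: not to be touched.
- jar: Small clear parts jar with a screw cap and yellow label, 47 mm diameter, 88 mm high, loose, standing about 0.12 m to the right of the telescope (the stand's -y side). Origin at the centre of its underside.
- spanner: Steel open-ended spanner, 27 x 185 x 8 mm, loose, lying flat to the left of the stand. Origin at the centre of its underside.
Mind the look-alikes: they are no part of the job. Several things have the shape of the jar; the one meant has the colours described above.

How it is judged:
By the outcome, as a careful person would: the job done as asked, in the order asked, and still so for the second after the job is handed in, while the arm keeps its last pose, push and grip.
It also fails if it takes over 38 s, if anything falls off the work surface, if the arm or the gripper's body presses on something with over 40 N, if the wrist force passes 120 N, or if a joint passes its speed limit or range.

## Working session

There is one attempt and no reset: what is moved stays moved. The work goes in short steps, Python scripts to look and compute and a tool call to move; the robot and the scene stay as the last step left them, time stands still between calls to the robot, and variables do not carry over. Pictures are saved under pics/ and viewed, at most 10 in all, crops included, and the job is handed in when it is done.

Besides the shell and the picture viewer there is one more tool, called after ">>>" in YAML: its name, and indented under it one key for each argument. send_rows: Moves the arm, as the interface text tells. Its arguments: {"type":"object","properties":{"series":{"type":"array"},"force":{"type":"number"}},"required":["series"]}

```bash
mkdir -p pics; cat > h.py <<'E'
import numpy as np, cv2
from plant import ctrl
from scipy.spatial.transform import Rotation as Ro
def ray(c,u,v):
    K=np.array([[c['fx'],0,c['cx']],[0,c['fy'],c['cy']],[0,0,1]]);d=np.array([c['k1'],0,0,0,0.])
    p=cv2.undistortPoints(np.array([[[u,v]]],float),K,d)[0,0]
    R=np.array(c['R']);t=np.array(c['t'])
    return -R.T@t, R.T@np.array([p[0],p[1],1])
def at(c,u,v,z):
    o,d=ray(c,u,v); return o+d*(z-o[2])/d[2]
def proj(c,X):
    K=np.array([[c['fx'],0,c['cx']],[0,c['fy'],c['cy']],[0,0,1]]);d=np.array([c['k1'],0,0,0,0.])
    return cv2.projectPoints(np.array(X,float).reshape(-1,1,3),cv2.Rodrigues(np.array(c['R'],float))[0],np.array(c['t'],float),K,d)[0][:,0]
E
python3 - <<'E'
from h import *
import pickle
for n in ("scene","top"):
    c=ctrl.read_camera(n); pickle.dump(c,open(n+'.pkl','wb'))
    cv2.imwrite(f'pics/{n}0.png',cv2.resize(c['img'][:,:,::-1],None,fx=1.5,fy=1.5,interpolation=cv2.INTER_CUBIC))
    print(n,c['fx'],c['k1'],-np.array(c['R']).T@c['t'])
s=ctrl.get_state();print(s)
E
```

```text
scene 392.9290949600367 -0.1303067272152891 [ 1.33823693 -0.22609525  0.53745712]
top 449.558731203249 -0.12142113001297422 [0.48075242 0.03495083 1.01327588]
{'time': 0.1, 'qpos': array([ 1.11801524e+00,  2.87105925e-01,  1.57812849e+00,  9.80793706e-06,
        1.27857594e+00, -1.49998623e-01]), 'dq': array([ 0.00139528, -0.00213502, -0.00170705, -0.00124672, -0.00210073,
        0.00128286]), 'joint_efforts': array([ 1.20077202e-03, -4.07292652e+01, -2.93698901e+01, -8.38134179e-05,
        3.42054533e-03,  3.71573492e-07]), 'eef_pos': array([0.20095989, 0.64373222, 0.23001326]), 'tcp_rot': array([ 1.50814905e-01,  9.88561397e-01, -1.05747372e-03, -3.33642116e-04]), 'contact_force': array([-0.2736062 , -0.07544358,  0.79722875]), 'wrist_torque': array([ 0.00858983, -0.05124854,  0.00934831]), 'finger_force': 0.0, 'opening': 0.9983056224646889}
```

View pics/scene0.png

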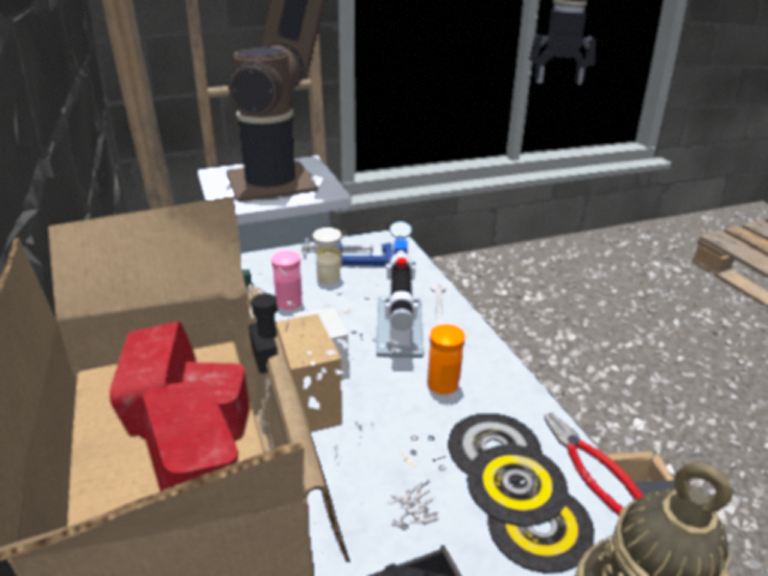

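View pics/top0.png

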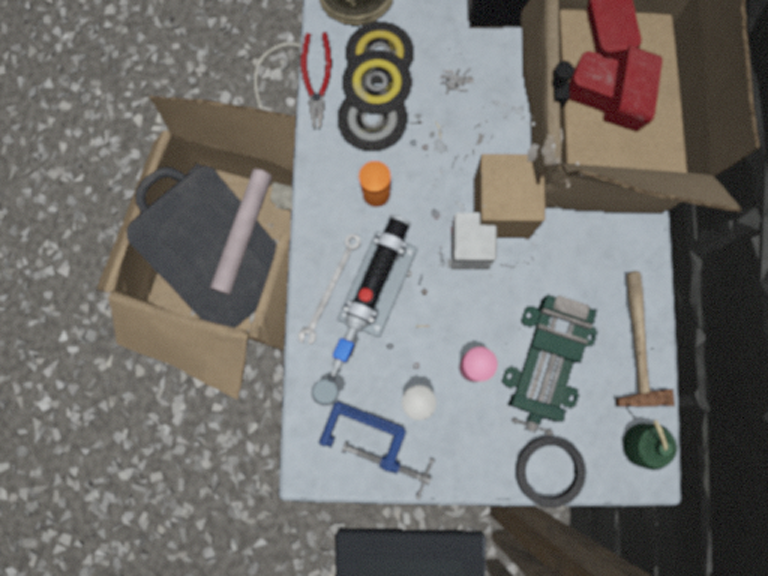

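Top view: red button at (366,295)/1.5, blue grip at (343,350)/1.5, mirror at (325,390)/1.5. The telescope points down-left in the image. I'll enlarge crops.

```bash
python3 - <<'E'
from h import *
import pickle
a=pickle.load(open('top.pkl','rb'))['img'][130:280,190:300,::-1]
b=pickle.load(open('scene.pkl','rb'))['img'][140:245,200:310,::-1]
a=cv2.resize(a,None,fx=4,fy=4,interpolation=cv2.INTER_CUBIC)  #600x440
b=cv2.resize(b,None,fx=3,fy=3,interpolation=cv2.INTER_CUBIC)
im=np.zeros((600,780,3),np.uint8);im[:600,:440]=a;im[:315,445:775]=b
cv2.imwrite('pics/crop.png',im)
E
```

```text
(no output)
```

View pics/crop.png

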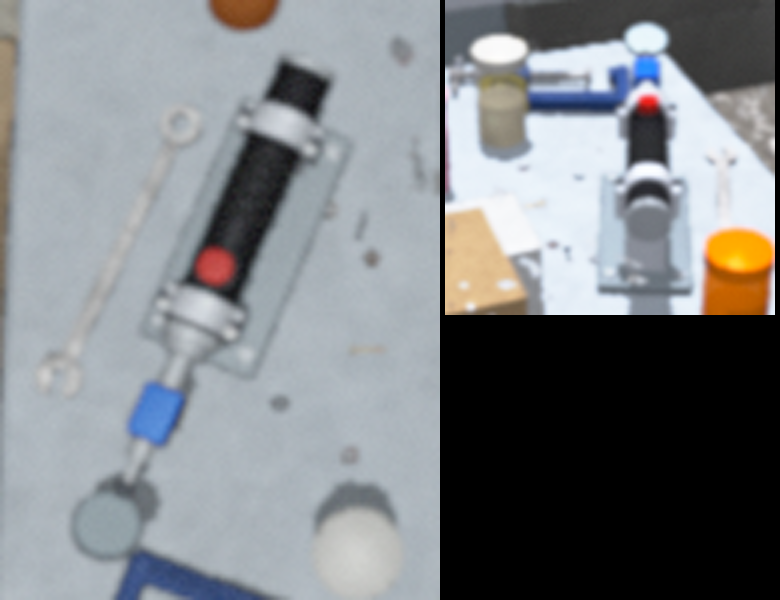

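The crop shows the button at (215,266), the grip's top at (157,413), the jar at about (358,552) and the mirror disc at (107,523). In the scene view the button is at (648,103).

```bash
python3 - <<'E'
from h import *
import pickle
t=pickle.load(open('top.pkl','rb'));s=pickle.load(open('scene.pkl','rb'))
T=lambda u,v,z:at(t,190+(u+.5)/4-.5,130+(v+.5)/4-.5,z)
b=T(215,266,.102);g=T(157,413,.088);e=T(303,68,.091)
print('b',b,'g',g,'dist',np.linalg.norm((b-g)[:2]),'end',e)
d=(b-g)[:2];print('yaw bg',np.degrees(np.arctan2(d[1],d[0])));d=(e-g)[:2];print('yaw eg',np.degrees(np.arctan2(d[1],d[0])))
# red/blue centroids
hsv=cv2.cvtColor(t['img'],cv2.COLOR_RGB2HSV)
def cen(c,lo,hi,box):
    h=cv2.cvtColor(c['img'],cv2.COLOR_RGB2HSV);m=cv2.inRange(h,lo,hi)
    if lo[0]==0:m|=cv2.inRange(h,(170,lo[1],lo[2]),(180,255,255))
    x0,x1,y0,y1=box;q=m[y0:y1,x0:x1];v,u=np.nonzero(q);return u.mean()+x0,v.mean()+y0,len(u)
for c,n,bb,gb in((t,'top',(225,265,180,215),(215,240,220,245)),(s,'scene',(255,280,165,180),(255,280,155,170))):
    r=cen(c,(0,120,60),(8,255,255),bb);l=cen(c,(100,120,60),(125,255,255),gb)
    print(n,r,at(c,*r[:2],.102),l,at(c,*l[:2],.088))
print('scene proj of top btn',proj(s,b))
print('jar cap',T(358,552,.088),'mirror',T(107,523,.075))
st=ctrl.get_state();print(Ro.from_quat(st['tcp_rot']).as_matrix().round(3))
E
```

```text
b [0.62338319 0.08113546 0.102     ] g [0.54846523 0.10975987 0.088     ] dist 0.08020011198787069 end [0.73210259 0.03781968 0.091     ]
yaw bg -20.910693985671056
yaw eg -21.392828929401826
top (np.float64(243.4), np.float64(195.9), 80) [0.62385157 0.08109619 0.102     ] (np.float64(228.78625954198472), np.float64(232.86259541984734), 131) [0.54848694 0.10994365 0.088     ]
scene (np.float64(267.1794871794872), np.float64(174.92307692307693), 39) [0.63591453 0.07714575 0.102     ] (np.float64(263.6923076923077), np.float64(163.8131868131868), 91) [0.56015558 0.09954053 0.088     ]
scene proj of top btn [[266.71189311 172.04618396]]
jar cap [0.47979189 0.00545824 0.088     ] mirror [0.49189816 0.13505754 0.075     ]
[[-0.955  0.298 -0.001]
 [ 0.298  0.955 -0.002]
 [ 0.    -0.002 -1.   ]]
```

>>> send_rows:
  series:
    - [[0,0,0,0,0,0.068,-1],[-4,-2.5,0,0,0,0,-1],[-4,-2.5,0,0,0,0,-1],[-4,-2.5,0,0,0,0,-1],[-4,-2.5,0,0,0,0,-1],[-4,-2.5,0,0,0,0,-1],[-4,-2.5,0,0,0,0,-1],[-4,-2.5,0,0,0,0,-1],[-4,-2.5,0,0,0,0,-1],[-4,-2.5,0,0,0,0,-1]]
  force: 40

```text
time: 1.35
eef_pos: [0.4557, 0.3027, 0.2309]
tcp_rot: [0.184, 0.983, -0.0, -0.0]
contact_force: [-0.0, 1.1, 0.3]
opening: 0.006
finger_force: 0.0
```

>>> send_rows:
  series:
    - [[-4,-2.5,0,0,0,0,-1],[-4,-2.5,0,0,0,0,-1],[-4,-2.5,0,0,0,0,-1],[-4,-2.5,0,0,0,0,-1],[-4,-2.2,0,0,0,0,-1],[-3,-1.5,0,0,0,0,-1],[0,0,0,0,0,0,-1],[0,0,0,0,0,0,-1]]

```text
time: 2.35
eef_pos: [0.6193, 0.0935, 0.2307]
tcp_rot: [0.184, 0.983, 0.0, -0.001]
contact_force: [0.1, 0.0, 0.1]
opening: -0.002
finger_force: 0.0
```

```bash
cat > chk.py <<'E'
from h import *
import sys
s=ctrl.get_state();R=Ro.from_quat(s['tcp_rot']).as_matrix();p=s['eef_pos']
th=np.radians(-21.2);ex=np.array([np.cos(th),np.sin(th),0]);ey=np.array([-ex[1],ex[0],0]);b=np.array([.6235,.081,0])
print('t',s['time'],'stand xyz',ex@(p-b),ey@(p-b),p[2],'yaw err',np.degrees(np.arctan2(R[1,1],R[0,1]))-68.8,'z',R[:,2].round(4))
print('F stand',ex@s['contact_force'],ey@s['contact_force'],s['contact_force'][2],'open',s['opening'],'ff',s['finger_force'])
E
python3 chk.py
```

```text
t 2.35 stand xyz -0.008416451971301446 0.010120360714903479 0.23069707077606133 yaw err -0.046693826018511686 z [-1.5e-03  4.0e-04 -1.0e+00]
F stand 0.09454038699711186 0.0766865906907886 0.08988984847052285 open -0.002400878705776168 ff 0.0
```

>>> send_rows:
  series:
    - [[-1.1,-1.0,3,0,0,0,-1],[0,0,4,0,0,0,-1],[0,0,3.5,0,0,0,-1],[0,0,1.5,0,0,0,-1],[0,0,0,0,0,0,-1],[0,0,0,0,0,0,-1]]

```text
time: 3.1
eef_pos: [0.6277, 0.0802, 0.1134]
tcp_rot: [0.184, 0.983, 0.0, 0.002]
contact_force: [-0.2, 0.1, 0.2]
opening: -0.002
finger_force: 0.0
```

```bash
python3 chk.py
```

```text
t 3.1 stand xyz 0.004233141257498736 0.0007574823690352275 0.11336700800856941 yaw err -0.012907173712264353 z [ 3.2e-03 -1.0e-04 -1.0e+00]
F stand -0.20578994850711652 0.07840398107157043 0.15293360464209066 open -0.0015506776958890752 ff 0.0
```

>>> send_rows:
  series:
    - [[0,0,0.5,0,0,0,-1],[0,0,0.5,0,0,0,-1],[0,0,0.4,0,0,0,-1],[0,0,0.3,0,0,0,-1],[0,0,0.1,0,0,0,-1],[0,0,0,0,0,0,-1],[0,0,0,0,0,0,-1]]

```text
time: 3.98
eef_pos: [0.6273, 0.0798, 0.0955]
tcp_rot: [0.184, 0.983, 0.0, 0.001]
contact_force: [-2.9, -0.2, 8.6]
opening: 0.002
finger_force: 4.4
```

```bash
python3 chk.py; python3 - <<'E'
from h import *
c=ctrl.read_camera('top')
cv2.imwrite('pics/press.png',cv2.resize(c['img'][130:280,190:300,::-1],None,fx=4,fy=4,interpolation=cv2.INTER_CUBIC))
E
```

```text
t 3.975 stand xyz 0.004008947793514098 0.00024203627182052307 0.09549422557876833 yaw err -0.03974024302711143 z [ 1.2e-03 -1.0e-04 -1.0e+00]
F stand -2.607619538423506 -1.258866132907108 8.55881191051642 open 0.002306262438363275 ff 4.38515450921841
```

View pics/press.png

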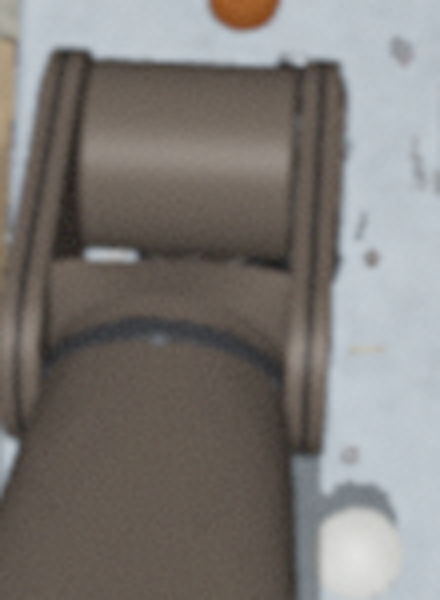

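The arm hides the telescope in the top view, so I'll check the grip's shift in the scene camera.

```bash
python3 - <<'E'
from h import *
c=ctrl.read_camera('scene')
cv2.imwrite('pics/press2.png',cv2.resize(c['img'][120:250,190:320,::-1],None,fx=4,fy=4,interpolation=cv2.INTER_CUBIC))
b=np.array([.6235,.081]);ex=np.array([.9323,-.3616])
for k in (.08,.1,.17): print(k,proj(c,[*(b-k*ex),.088]))
E
```

```text
0.08 [[265.91144096 161.12741073]]
0.1 [[265.78101417 157.40941232]]
0.17 [[265.35602109 145.36810604]]
```

View pics/press2.png

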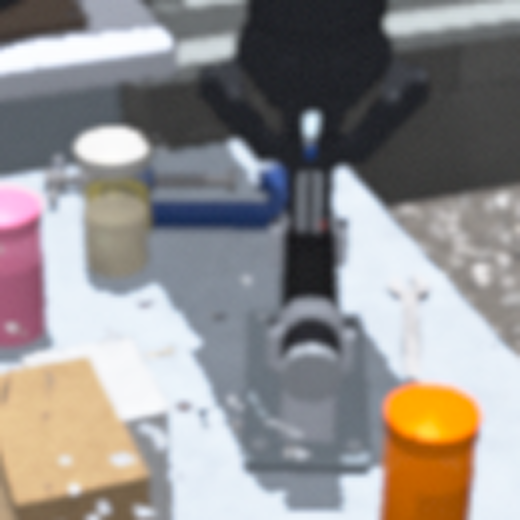

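>>> send_rows:
  series:
    - [[0,0,0.1,0,0,0,-1],[0,0,0,0,0,0,-1],[0,0,0,0,0,0,-1]]

```text
time: 4.45
eef_pos: [0.6273, 0.0798, 0.0954]
tcp_rot: [0.184, 0.983, -0.0, 0.0]
contact_force: [-3.6, 0.1, 11.0]
opening: 0.002
finger_force: 6.1
```

>>> send_rows:
  series:
    - [[0,0,-2,0,0,0,-1],[0,0,-4,0,0,0,-1],[0,0,-4,0,0,0,-1],[0,0,-2,0,0,0,1],[0,0,0,0,0,0,1]]

```text
time: 5.08
eef_pos: [0.6273, 0.0797, 0.2139]
tcp_rot: [0.184, 0.983, 0.0, 0.001]
contact_force: [-0.2, 0.0, -1.1]
opening: 0.414
finger_force: 0.0
```

```bash
python3 chk.py; python3 - <<'E'
from h import *
c=ctrl.read_camera('scene')
h=cv2.cvtColor(c['img'],cv2.COLOR_RGB2HSV);m=cv2.inRange(h,(100,120,60),(125,255,255))[140:180,258:280]
v,u=np.nonzero(m);print(u.mean()+258,v.mean()+140,len(u))
cv2.imwrite('pics/rel.png',cv2.resize(c['img'][120:250,190:320,::-1],None,fx=4,fy=4,interpolation=cv2.INTER_CUBIC))
E
```

```text
t 5.075 stand xyz 0.004000990401635244 0.00020461790306266974 0.21392746325021914 yaw err -0.044080499814526775 z [ 3.e-03 -2.e-04 -1.e+00]
F stand -0.1417090955004727 -0.051974724378221815 -1.0523085440665478 open 0.4138953755696191 ff 0.0
264.4756097560976 162.20731707317074 82
```

View pics/rel.png

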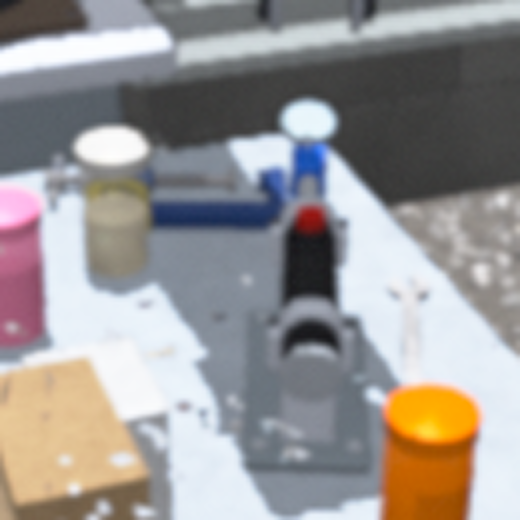

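The grip and mirror have shifted by about 3.5 rows, or roughly 18–20 mm, so the rod has popped out. Next I'll go to the grip at about -0.100.

>>> send_rows:
  series:
    - [[4,0,0,0,0,0,1],[4,0,0,0,0,0,1],[2.4,0,0,0,0,0,1],[0,0,2,0,0,0,1],[0,0,4,0,0,0,1],[0,0,2,0,0,0,1],[0,0,0,0,0,0,1],[0,0,0,0,0,0,1]]

```text
time: 6.12
eef_pos: [0.5296, 0.1174, 0.132]
tcp_rot: [0.184, 0.983, -0.0, -0.0]
contact_force: [0.6, -0.2, -0.2]
opening: 0.997
finger_force: 0.0
```

```bash
python3 chk.py; python3 - <<'E'
from h import *
c=ctrl.read_camera('scene')
cv2.imwrite('pics/above.png',cv2.resize(c['img'][100:220,200:330,::-1],None,fx=5,fy=5,interpolation=cv2.INTER_CUBIC))
E
```

```text
t 6.125 stand xyz -0.10076690988906233 5.8531602810455055e-06 0.1320341037748298 yaw err -0.04869111002376769 z [-8.e-04 -0.e+00 -1.e+00]
F stand 0.6216755925268764 -0.013920559766630746 -0.17567449219542464 open 0.9973130300107653 ff 0.0
```

View pics/above.png

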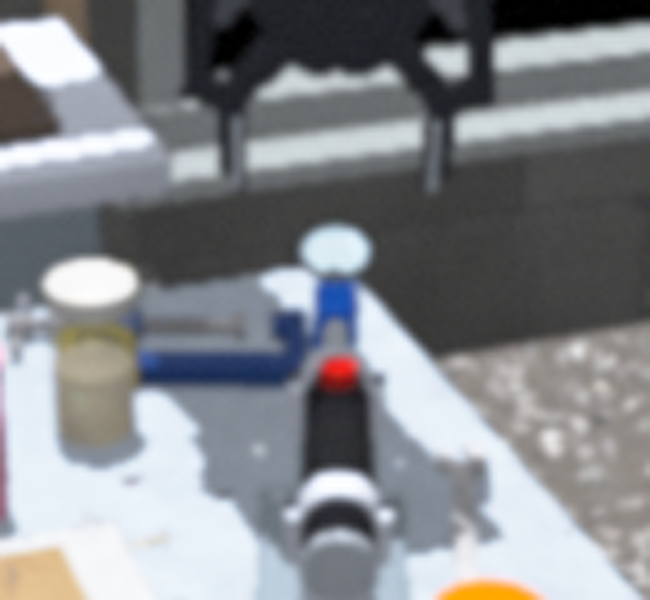

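>>> send_rows:
  series:
    - [[0,0,3,0,0,0,1],[0,0,3,0,0,0,1],[0,0,1.8,0,0,0,1],[0,0,0,0,0,0,1],[0,0,0,0,0,0,-1],[0,0,0,0,0,0,-1],[0,0,0,0,0,0,-1],[0,0,0,0,0,0,-1],[0,0,0,0,0,0,-1],[0,0,0,0,0,0,-1]]
  force: 60

```text
time: 7.42
eef_pos: [0.531, 0.119, 0.0555]
tcp_rot: [0.185, 0.983, 0.002, 0.002]
contact_force: [1.8, 6.5, 1.1]
opening: 0.25
finger_force: 62.3
```

```bash
python3 chk.py
```

```text
t 7.425 stand xyz -0.09993849801315008 0.001979276725919118 0.055469558606542235 yaw err -0.16762430806677742 z [ 0.0037  0.0033 -1.    ]
F stand -0.7121462555810185 6.705957829343144 1.0656555295443664 open 0.249616487278603 ff 62.293540835380554
```

>>> send_rows:
  series:
    - [[0,0.2,0,0,0,0,-1],[0.6,0,0,0,0,0,-1],[1,0,0,0,0,0,-1],[1,0,0,0,0,0,-1],[1,0,0,0,0,0,-1],[1,0,0,0,0,0,-1],[1,0,0,0,0,0,-1],[0,0,0,0,0,0,-1]]

```text
time: 8.43
eef_pos: [0.4781, 0.1401, 0.0549]
tcp_rot: [0.184, 0.983, 0.0, 0.001]
contact_force: [1.1, 0.2, 5.5]
opening: 0.25
finger_force: 62.9
```

```bash
python3 chk.py
```

```text
t 8.425 stand xyz -0.1569092982063805 0.0025140473217698405 0.05488926110323038 yaw err -0.0358389239254393 z [ 1.4e-03  5.0e-04 -1.0e+00]
F stand 1.0123454472721125 0.5675277811501936 5.481323026388845 open 0.24982004820392556 ff 62.94140696525574
```

>>> send_rows:
  series:
    - [[0.6,0,0,0,0,0,-1],[0.4,0,0,0,0,0,-1],[0.2,0,0,0,0,0,-1],[0.2,0,0,0,0,0,-1],[0,0,0,0,0,0,-1],[0,0,0,0,0,0,-1]]

```text
time: 9.18
eef_pos: [0.4663, 0.1448, 0.0549]
tcp_rot: [0.184, 0.983, 0.0, 0.001]
contact_force: [4.5, 0.0, 4.9]
opening: 0.25
finger_force: 62.8
```

```bash
python3 chk.py
```

```text
t 9.175 stand xyz -0.16961886518511218 0.0026155901285013178 0.05492733106028323 yaw err -0.03622213980270317 z [ 2.9e-03  2.0e-04 -1.0e+00]
F stand 4.185695880739387 1.6293074033255561 4.93879793383382 open 0.2501708487300623 ff 62.757006883621216
```

Not clearly at the stop yet, so I'll continue in 2 mm steps until the force rises.

>>> send_rows:
  series:
    - [[0.2,0,0,0,0,0,-1],[0.2,0,0,0,0,0,-1],[0,0,0,0,0,0,-1],[0,0,0,0,0,0,-1]]

```text
time: 9.68
eef_pos: [0.4631, 0.146, 0.055]
tcp_rot: [0.184, 0.983, 0.0, 0.002]
contact_force: [7.9, 0.6, 2.0]
opening: 0.251
finger_force: 62.5
```

```bash
python3 chk.py; python3 - <<'E'
from h import *
c=ctrl.read_camera('scene')
cv2.imwrite('pics/pull.png',cv2.resize(c['img'][100:220,200:330,::-1],None,fx=5,fy=5,interpolation=cv2.INTER_CUBIC))
E
```

```text
t 9.675 stand xyz -0.17303376967042938 0.0026369344390442724 0.05497751459479057 yaw err -0.03454243332532769 z [ 4.2e-03 -1.0e-04 -1.0e+00]
F stand 7.1402845071123355 3.3979005594281926 1.9814336526224894 open 0.2510782525670726 ff 62.549071311950684
```

View pics/pull.png

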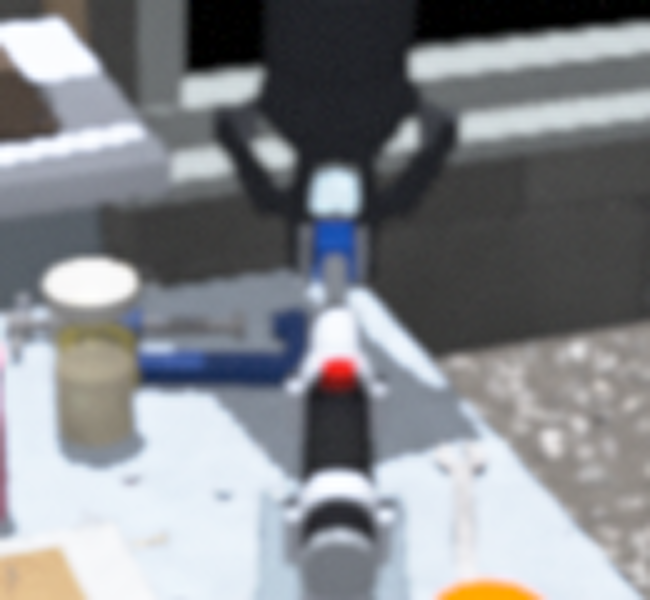

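The grip is held between the pads and the middle tube is coming out. I'll keep going to the rigid stop.

>>> send_rows:
  series:
    - [[0.2,0,0,0,0,0,-1],[0.2,0,0,0,0,0,-1],[0,0,0,0,0,0,-1],[0,0,0,0,0,0,-1]]

```text
time: 10.22
eef_pos: [0.4633, 0.1462, 0.0556]
tcp_rot: [0.184, 0.983, 0.0, 0.007]
contact_force: [19.3, -5.3, -4.9]
opening: 0.251
finger_force: 61.3
```

```bash
python3 chk.py
```

```text
t 10.225 stand xyz -0.17297576187440925 0.0028280946082498803 0.055580092177657914 yaw err -0.0023776426919539517 z [ 0.0139 -0.0019 -0.9999]
F stand 19.898050561225418 2.053034010294195 -4.9455223004096025 open 0.2505475889888396 ff 61.335636377334595
```

>>> send_rows:
  series:
    - [[0,0,0,0,0,0,-1],[0,0,0,0,0,0,-1],[0,0,0,0,0,0,-1],[0,0,0,0,0,0,-1],[0,0,0,0,0,0,-1],[0,0,0,0,0,0,-1]]

```text
time: 10.98
eef_pos: [0.4632, 0.1462, 0.0556]
tcp_rot: [0.184, 0.983, 0.0, 0.007]
contact_force: [18.6, -5.4, -5.8]
opening: 0.246
finger_force: 61.3
```

```bash
python3 chk.py; python3 - <<'E'
from h import *
c=ctrl.read_camera('scene')
cv2.imwrite('pics/end.png',cv2.resize(c['img'][100:220,200:330,::-1],None,fx=5,fy=5,interpolation=cv2.INTER_CUBIC))
b=np.array([.6235,.081]);ex=np.array([.9323,-.3616])
for k in (.155,.185): print(k,(proj(c,[*(b-k*ex),.088])-[200,100])*5)
E
```

```text
t 10.975 stand xyz -0.17298653419310073 0.0028260398701265075 0.055569490175405134 yaw err -0.0015544414715833454 z [ 0.0137 -0.0019 -0.9999]
F stand 19.257471269271477 1.69788564080702 -5.784896236970964 open 0.2464166501152072 ff 61.34635090827942
0.155 [[327.21597873 239.14444094]]
0.185 [[326.35419666 214.84050212]]
```

View pics/end.png

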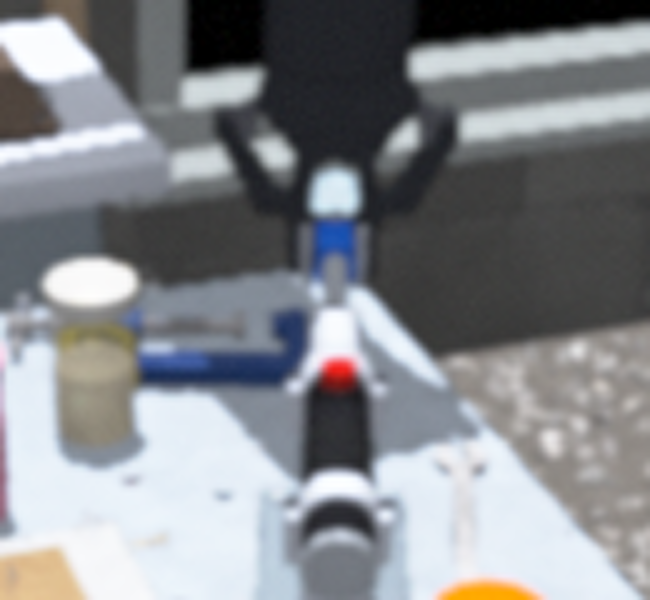

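The grip's top edge is at row ~217 and the predicted row for full extension is 215. The force is steady at 19 N against the rigid stop, and the jar and spanner haven't moved.

```bash
python3 -c "
from plant import ctrl
print(ctrl.sign_off())"
```

```text
the job is handed in; nothing more can be done
None
```

The job is handed in: the button was pressed and the rod popped out, and the arm is holding the blue grip with the telescope pulled to its second stop (steady 19 N pull, about 11 s used); the jar and spanner stayed where they were.

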